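# Dock the control unit and drop the gravity latch

## Task

Lift the latch bar of the docking fixture by its barrel knob, run the sled with the control unit forward against the spring probes, and let the bar's tooth drop over the lip into the keeper's notch, so that it lies fully down and holds the sled docked when you let go. The keeper can be clamped at slightly different places, so feel for the notch: do not ram or lean hard on the keeper with the tooth. Leave the other things on the bench alone.

Things in the scene. Friction and masses are not known exactly. Their poses are not given: they have to be found in the camera images.
- rig: Docking fixture: fixed dark steel base plate 420 x 200 x 12 mm with two rails. Origin: underside, on the centreline, 10 mm along x past its middle. x = docking direction, y left, z up. On it run a grey sled (190 x 170 mm, top 42 mm above the bench) carrying a finned aluminium control unit 140 x 85 mm (top 77 mm above the bench) on the +y side and the latch bar on the -y side.
- sled (a joint): Travel of the sled along rig +x in m: 0 = fully out, stop at 0.098. A damped slide: about 1 N of friction, plus 10 N at 0.1 m/s. From about 0.052 on, the control unit's connector pushes in the spring probes: 2.2 N at first, 0.22 N more per mm. Nothing holds the sled there until it is latched: the springs push it back.
- latch (a joint): Angle of the latch bar in rad: 0 = level, on its lower stop (both when free and when fully seated in the notch); positive = nose lifted. Falls by its own weight (0.3 kg). Steel bar 16 mm wide, 12 mm high, hinged on the sled about the rig's y direction; hinge axis at rig x = -0.130 + sled, y = -0.045, z = 0.075 m.
- knob (a point): Centre of the black barrel knob, a cylinder of 26 mm diameter and 26 mm length with its axis along the rig's y and flat ends, on a 10 mm stem on the bar. With the bar level it is 100 mm ahead (rig +x) of the hinge and 50 mm above it, 44 mm above the bar's top face. It turns freely on its pin, so that, pinched from above by its flat ends, it lets the bar swing.
- tooth: Steel block pointing down at the bar's nose, 12 mm along x, 16 mm wide. Origin: centre of its flat lower end, 160 mm ahead of the hinge and 28 mm below it; bar level: rig x = 0.030 + sled, y = -0.045, z = 0.047 m. It must rise 15 mm to pass the lip; lowered beside the notch it stands on the lip (bar about 0.09 rad up), and it can stick half way if the springs press it on the lip's back.
- dock: Fixed far end of the fixture, 190 mm wide, on the rig's plate: grey spring probe block on the +y side, U-shaped steel keeper (open upward, 40 mm wide) on the -y side. Origin: centreline, rig x = 0.115, y = 0, z = 0.012 m; axes as the rig's. The keeper is clamped in slotted holes and each time sits up to 12 mm nearer or farther along x; this setting is not measured.
- driver: Bystander: loose screwdriver, 170 mm long, lying beside the fixture on the +y side.
- meter: Bystander: loose handheld meter, 150 x 75 x 30 mm, on the +y side. Origin under its centre.
- spare: Bystander: loose spare control unit, 100 x 75 x 30 mm, on the -y side. Origin under its centre.
- mouse: Bystander: loose computer mouse, 100 x 60 x 24 mm, on the -y side. Origin under its centre.
- keeper_mid (a point): Where the middle of the keeper's notch is in its middle setting (does not follow the clamping), level with the lip's top: rig x = 0.105, y = -0.045, z = 0.062 m. Along x: lip 16 mm thick, notch 16 mm long with floor 22 mm below the lip's top, rear wall 10 mm thick and 35 mm above the lip's top. In the middle setting the tooth fits the notch with the sled at 0.073 to 0.077.

How it is judged:
On the way, in this order (a step that is already met when the one before it is completed fails the run):
1. the latch bar is lifted (by more than 0.09 rad) while the sled is still short of the keeper's notch (value of joint latch above 0.09 rad and value of joint sled below 0.059 m), for 0.1 s.
2. the sled is driven in against the spring probes (beyond 0.059 m) (value of joint sled above 0.059 m), for 0.1 s.
At the end, for the whole second after the job is handed in: The latch bar lies down in the notch (within 0.03 rad of level), the sled is held docked behind the lip (beyond 0.059 m of travel) and at rest (under 5 mm/s) (value of joint latch below 0.03 rad and value of joint sled above 0.059 m and velocity of joint sled between -0.005 and 0.005 m/s); the robot touches nothing.
It fails at once if the tooth is rammed or pressed against the keeper with more than 25 N (contact force between tooth and dock above 25 N).
It fails at once if a bystander is moved by more than 20 mm (distance of any of driver, meter, spare, mouse from where it was at the start of the episode above 0.02 m).
It also fails if it takes over 72 s, if anything falls off the work surface, if the arm or the gripper's body presses on something with over 40 N, if the wrist force passes 120 N, or if a joint passes its speed limit or range.

## Robot

A 7-joint arm with a two-finger parallel gripper is mounted at the origin on the work surface. World frame = base frame: x ahead of the robot, y to its left, z up, the work surface at z = 0. Lengths are in m, angles in rad, forces in N, time in s.
With the tool pointing down it reaches from about 0.4 to 0.9 m from the base axis. Payload 5.6 kg.
Tool frame: the origin (TCP) lies midway between the tips of the shut fingers; the grasp point (between the pads) lies 19 mm behind it; y points along the fingers, z is the direction in which the jaws open and shut, and the axes are right-handed (so a half turn about y gives the same grasp; the last joint's range is limited). The gripper opens to 92 mm and grips with 3 to 60 N. Pads are 20 mm wide; open, the fingers measure 128 mm over their backs; the gripper's body (75 mm by 189 mm) begins 69 mm behind the grasp point.
Start: joints at [-1.184, 0.468, -0.012, 1.603, 0.006, 1.071, -0.056], TCP at [0.271, 0.591, 0.178] pointing down, gripper open.
Joint ranges: [-2.53, 2.53], [-0.31, 2.02], [-1.57, 1.55], [0.28, 2.44], [-1.29, 4.43], [0.15, 1.84], [-2.92, 2.92]. Speed limits (rad/s): [2.57, 2.57, 3.14, 3.14, 3.14, 3.14, 3.14].

## Interface

Orientations are given as a 3x3 rotation matrix whose columns are the frame's x, y, z axes.
In Python, from station import env, effector, solver, viewer, workorder, search_frame, tip_of gives the robot as it stands. Calls block until the motion is done:
- env.reach(position, orientation): joint-space move of the TCP to a pose.
- env.movel(position, frame=None, rate=0.15): straight line of the TCP; frame=None keeps the orientation; rate is the mean speed in m/s.
- env.goto_joints(angles): joint-space move.
- effector.release() and effector.grasp(squeeze=None): open the fingers fully, or close them until they stop; squeeze is the grip in N (None keeps the last).
- env.pause(seconds).
- solver.inverse_kinematics(position, orientation): joint angles nearest the present ones, or None.
- env.sense(): the state.
- viewer.read_camera(name): name is "side" or "top" or "wrist"; returns (picture, depth): 384x512x3 uint8, red, green, blue; 384x512 float32, m along the optical axis (not along the pixel's ray), 0 where there is no reading.
- viewer.camera_info(name): a dict with "intrinsics" (3x3 intrinsics, pixels), "dist_coeffs" ([k1, k2, p1, p2, k3] as OpenCV has them; the pictures are not rectified), "eye" and "rotation" of the camera in the world; the wrist camera has in their place "T_tool_cam" (4x4, takes a point from camera to tool coordinates, whose origin is the TCP and whose axes are the tool frame's). Camera axes: x right, y up, looking along -z (the intrinsics and any distortion apply to the point x, -y, -z); pixel columns grow to the right and rows downward; lengths in m; the calibration is good to about 2 mm. A picture is of the moment at which its call begins: read the wrist's pose just before it. camera_info takes no time and is no camera call.
A pose or a line that the arm cannot do raises env.PlanningError and nothing moves.
- workorder.finish_job(): hands the job in, once; it reports no verdict.
Trained networks look in the newest picture that a camera, given by its name, has taken for a name from the list of things; names that differ only in an ending like _2 or _b are one class to them, and where a whole thing is asked for, a point or a joint stands for the part that bears it (a point fixed in the world has none). Each returns a list of dicts, best first, with "score" (0 to 1); they miss things now and then, are a little off and sometimes report something else, mostly with a low value. They report only what shows in the picture. A call takes as long as a camera call.
- search_frame(camera, name): "at" ([x, y, z] in m, in world coordinates, good to about 4 mm: the middle of the surface that is visible of it).
- tip_of(camera, name): "at" ([x, y, z] in m, in world coordinates, good to about 4 mm: a listed point, or the origin of a listed thing).
The state is a dict: "t": time; "joint_positions": joint angles; "joint_velocities": joint speeds; "tau": joint torques, N m; "ee_pos": TCP position; "tcp_rot": TCP orientation; "wrist_force": force on the tool from outside, world axes, zero at the start; "moment": the same for the moment, N m; "gripper_width": finger opening in m.
Only numpy, scipy, OpenCV 4.12 (cv2) and the standard library are available. Lean on these libraries where they do the work, as an engineer would, in place of code of your own. Each camera call takes 0.05 s, during which the arm holds its last target.

## Working session

There is one attempt and no reset: what is moved stays moved. The work goes in short steps, each a Python script; the robot and the scene stay as the last script left them, time stands still between calls to the robot, and variables do not carry over. Pictures are saved under pics/ and viewed, and the job is handed in when it is done.

```bash
ls; mkdir -p pics
cat > h.py <<'E'
import numpy as np, cv2
from station import env, effector, solver, viewer, workorder, search_frame, tip_of
def snap(cam,fn):
    p,d=viewer.read_camera(cam); cv2.imwrite('pics/'+fn,p[:,:,::-1]); return p,d
E
python3 - <<'E'
from h import *
np.set_printoptions(precision=4,suppress=True)
for c in ('top','side'):
    snap(c,c+'0.png')
    for n in ('rig','knob','tooth','dock','keeper_mid','driver','meter','spare','mouse'):
        for f in (tip_of,search_frame):
            try:
                r=f(c,n); print(c,n,f.__name__,[(np.round(x['at'],4),round(x['score'],2)) for x in r[:2]])
            except Exception as e: print(c,n,repr(e)[:100])
s=env.sense(); print(s['t'],s['ee_pos'],s['tcp_rot'],s['wrist_force'])
for c in ('top','side'): print(viewer.camera_info(c))
E
```

```text
pics
top rig call [(array([ 0.5703, -0.0046,  0.0046]), 0.56)]
top rig call [(array([0.4946, 0.0181, 0.0466]), 0.74), (array([ 0.6827, -0.026 ,  0.025 ]), 0.5)]
top knob call [(array([ 0.5361, -0.0399,  0.1228]), 0.77)]
top knob call [(array([ 0.5255, -0.0298,  0.0827]), 0.78)]
top tooth call [(array([ 0.5997, -0.0561,  0.0457]), 0.41)]
top tooth call []
top dock call [(array([ 0.6821, -0.0344,  0.0169]), 0.59)]
top dock call [(array([ 0.6817, -0.0288,  0.0236]), 0.58)]
top keeper_mid call [(array([ 0.6627, -0.0736,  0.0604]), 0.81)]
top keeper_mid call [(array([ 0.6795, -0.0258,  0.0208]), 0.69)]
top driver call [(array([ 0.5608,  0.1612, -0.0005]), 0.68), (array([ 0.5702, -0.0055,  0.0052]), 0.47)]
top driver call [(array([0.53  , 0.1778, 0.0194]), 0.72), (array([0.72  , 0.1736, 0.0304]), 0.44)]
top meter call [(array([0.7244, 0.1729, 0.0037]), 0.76)]
top meter call [(array([0.7217, 0.1723, 0.033 ]), 0.57)]
top spare call [(array([ 0.446 , -0.1846, -0.0012]), 0.76)]
top spare call [(array([ 0.4477, -0.1803,  0.0268]), 0.66)]
top mouse call [(array([ 0.6468, -0.2281,  0.0041]), 0.65
[... 1530 characters left out ...]
[383.8893,   0.    , 256.9225],
       [  0.    , 383.8893, 184.468 ],
       [  0.    ,   0.    ,   1.    ]]), 'dist_coeffs': array([0.0161, 0.    , 0.    , 0.    , 0.    ]), 'eye': array([0.4463, 0.076 , 0.9008]), 'rotation': array([[ 0.0102,  0.9819, -0.1893],
       [-0.9996,  0.0148,  0.0225],
       [ 0.0249,  0.189 ,  0.9817]])}
{'intrinsics': array([[414.2285,   0.    , 259.1995],
       [  0.    , 414.2285, 191.4759],
       [  0.    ,   0.    ,   1.    ]]), 'dist_coeffs': array([0.0398, 0.    , 0.    , 0.    , 0.    ]), 'eye': array([ 0.4089, -0.5841,  0.7781]), 'rotation': array([[ 0.9583,  0.2012, -0.2028],
       [-0.2856,  0.6701, -0.6851],
       [-0.0019,  0.7145,  0.6996]])}
```

```bash
python3 -c "
import cv2
for c in ('top','side'):
    p=cv2.imread(f'pics/{c}0.png'); cv2.imwrite(f'pics/{c}0b.png',cv2.resize(p[60:340,130:460],None,fx=2.1,fy=2.1,interpolation=cv2.INTER_CUBIC))
"
```

```text
(no output)
```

View pics/top0.png

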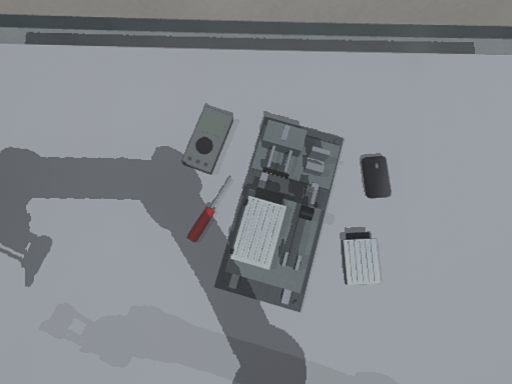

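View pics/side0.png

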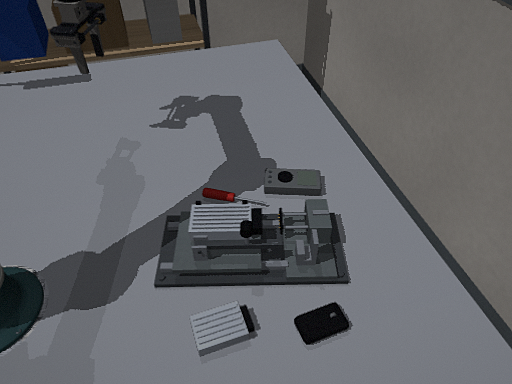

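View pics/top0b.png

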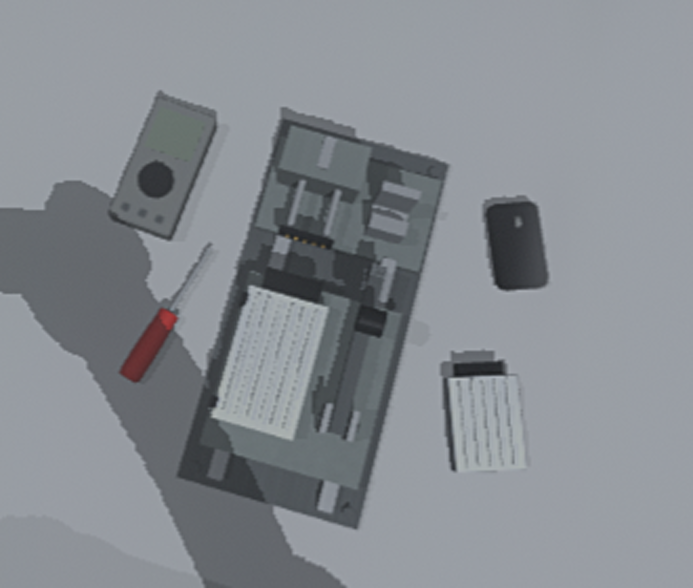

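View pics/side0b.png

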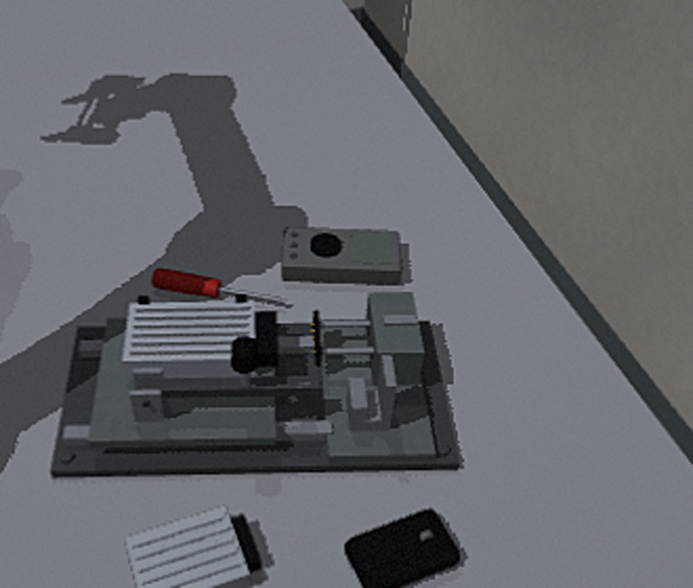

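```bash
cat >> h.py <<'E'
def fit(pts_rig,pts_w):
    A=np.array(pts_rig);B=np.array(pts_w);a=A.mean(0);b=B.mean(0);A=A-a;B=B-b
    th=np.arctan2((A[:,0]*B[:,1]-A[:,1]*B[:,0]).sum(),(A*B).sum())
    R=np.array([[np.cos(th),-np.sin(th)],[np.sin(th),np.cos(th)]]);t=b-R@a
    return th,R,t,(B-A@R.T)
E
python3 - <<'E'
from h import *
np.set_printoptions(precision=4,suppress=True)
R_=[(0,0),(-.03,-.045),(.03,-.045),(.105,-.045),(.115,0)]
top=[(.5703,-.0046),(.5361,-.0399),(.5997,-.0561),(.6627,-.0736),(.6821,-.0344)]
side=[(.5707,.0007),(.5373,-.0467),(.5984,-.0594),(.6575,-.0746),(.6833,-.0382)]
for T in (top,side): print(fit(R_,T))
print(fit(R_*2,top+side))
print(viewer.camera_info('wrist'))
E
```

```text
(np.float64(-0.245515852828164), array([[ 0.97  ,  0.2431],
       [-0.2431,  0.97  ]]), array([ 0.5741, -0.0048]), array([[-0.0038,  0.0002],
       [ 0.0021,  0.0013],
       [ 0.0075, -0.0003],
       [-0.0023,  0.0004],
       [-0.0035, -0.0016]]))
(np.float64(-0.25474783466383916), array([[ 0.9677,  0.252 ],
       [-0.252 ,  0.9677]]), array([ 0.5737, -0.0064]), array([[-0.003 ,  0.0071],
       [ 0.004 , -0.0043],
       [ 0.007 , -0.0019],
       [-0.0064,  0.0018],
       [-0.0017, -0.0028]]))
(np.float64(-0.25012684122439016), array([[ 0.9689,  0.2475],
       [-0.2475,  0.9689]]), array([ 0.5739, -0.0056]), array([[-0.0036,  0.001 ],
       [ 0.0024,  0.0019],
       [ 0.0079,  0.0006],
       [-0.0018,  0.0016],
       [-0.0032, -0.0003],
       [-0.0032,  0.0063],
       [ 0.0036, -0.0049],
       [ 0.0066, -0.0027],
       [-0.007 ,  0.0006],
       [-0.002 , -0.0041]]))
{'intrinsics': array([[300.0386,   0.    , 257.0455],
       [  0.    , 300.0386, 189.4921],
       [  0.    ,   0.    ,   1.    ]]), 'dist_coeffs': array([-0.0625,  0.    ,  0.    ,  0.    ,  0.    ]), 'T_tool_cam': array([[-0.0003, -0.9581, -0.2864, -0.0799],
       [-0.0002,  0.2864, -0.9581, -0.2047],
       [ 1.    , -0.0002, -0.0002,  0.0005],
       [ 0.    ,  0.    ,  0.    ,  1.    ]])}
```

```bash
cat >> h.py <<'E'
def ray(cam,px,R=None,eye=None):
    i=viewer.camera_info(cam);K=i['intrinsics']
    if R is None: R=i['rotation'];eye=i['eye']
    u=cv2.undistortPoints(np.array(px,float).reshape(-1,1,2),K,i['dist_coeffs']).reshape(-1,2)
    d=np.c_[u[:,0],-u[:,1],-np.ones(len(u))]@R.T
    return np.array(eye),d
def onz(cam,px,z,**k):
    e,d=ray(cam,px,**k); return e+d*((z-e[2])/d[:,2])[:,None]
def wristpose(s):
    T=viewer.camera_info('wrist')['T_tool_cam'];R=np.array(s['tcp_rot'])
    return dict(R=R@T[:3,:3],eye=np.array(s['ee_pos'])+R@T[:3,3])
def cloud(cam,d,**k):
    v,u=np.mgrid[0:384,0:512]
    e,dd=ray(cam,np.c_[u.ravel(),v.ravel()],**k)
    P=e+dd*d.ravel()[:,None]; P[d.ravel()<=0]=np.nan
    return P.reshape(384,512,3)
def rot(y): # tool down, x along yaw
    c,s=np.cos(y),np.sin(y); return np.array([[c,0,-s],[s,0,c],[0,-1,0.]])
E
python3 - <<'E'
from h import *
np.set_printoptions(precision=4,suppress=True)
px=np.array([(180,476),(358,527),(448,163),(284,120)])/2.1+[130,60]
P=onz('top',px,.012);print(P)
A=[(-.22,.1),(-.22,-.1),(.2,-.1),(.2,.1)]
print(fit(A,P[:,:2]))
y=-0.25
for p in ([0.50,0.0,0.26],[0.56,-0.03,0.26]):
    env.reach(p,rot(y)); s=env.sense(); pic,d=snap('wrist','w%d.png'%round(p[0]*100))
    np.savez('w%d.npz'%round(p[0]*100),d=d,pic=pic,**wristpose(s))
    for n in ('rig','knob','tooth','dock','keeper_mid'):
        print(n,[(np.round(x['at'],4),round(x['score'],2)) for x in tip_of('wrist',n)[:2]])
    print(s['t'],s['ee_pos'],s['joint_positions'])
E
```

```text
[[ 0.3837  0.1453  0.012 ]
 [ 0.3332 -0.044   0.012 ]
 [ 0.7366 -0.153   0.012 ]
 [ 0.7853  0.037   0.012 ]]
(np.float64(-0.2621765772759632), array([[ 0.9658,  0.2592],
       [-0.2592,  0.9658]]), array([ 0.5694, -0.0063]), array([[ 0.0009, -0.002 ],
       [ 0.0022,  0.0018],
       [-0.    ,  0.0017],
       [-0.0031, -0.0015]]))
rig [(array([ 0.5699, -0.0072, -0.0009]), 0.66)]
knob [(array([ 0.5431, -0.0369,  0.1256]), 0.9), (array([ 0.4457, -0.1807,  0.0006]), 0.74)]
tooth [(array([ 0.595 , -0.0556,  0.0503]), 0.56)]
dock [(array([ 0.6805, -0.0337,  0.0146]), 0.88)]
keeper_mid [(array([ 0.6585, -0.0772,  0.0632]), 0.94)]
4.1833 [0.5001 0.001  0.2598] [-0.4822  0.1244  0.4573  1.8899 -0.0603  1.141   1.3197]
rig [(array([ 0.5725, -0.0077, -0.003 ]), 0.58)]
knob [(array([ 0.5408, -0.0406,  0.1264]), 0.63)]
tooth [(array([ 0.5979, -0.0554,  0.0527]), 0.51), (array([ 0.6822, -0.0317,  0.0118]), 0.28)]
dock [(array([ 0.6818, -0.0347,  0.0124]), 0.64)]
keeper_mid [(array([ 0.6589, -0.078 ,  0.0615]), 0.76)]
4.8583 [ 0.5602 -0.0306  0.2594] [-0.4156  0.2502  0.4965  1.7564 -0.1274  1.1683  1.4377]
```

```bash
python3 -c "
import cv2
for c in ('50','56'):
    p=cv2.imread(f'pics/w{c}.png'); cv2.imwrite(f'pics/w{c}b.png',cv2.resize(p,None,fx=1.5,fy=1.5,interpolation=cv2.INTER_CUBIC))
"
```

```text
(no output)
```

View pics/w50b.png

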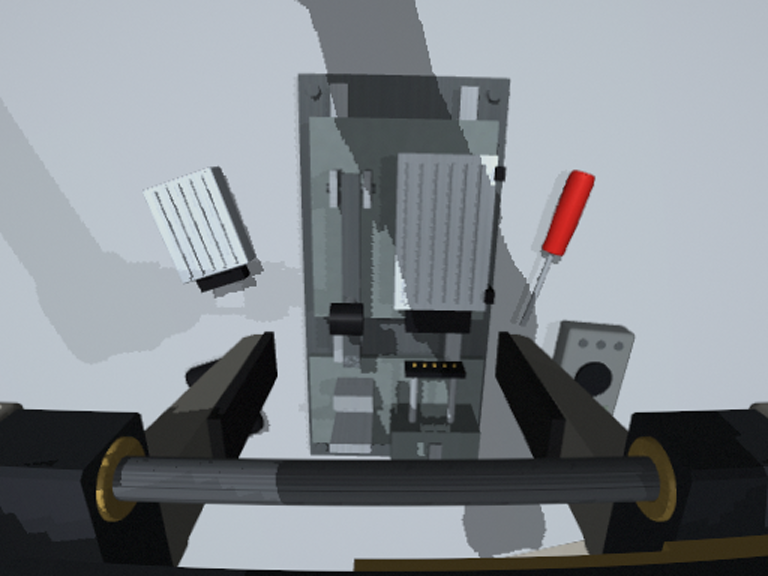

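View pics/w56b.png

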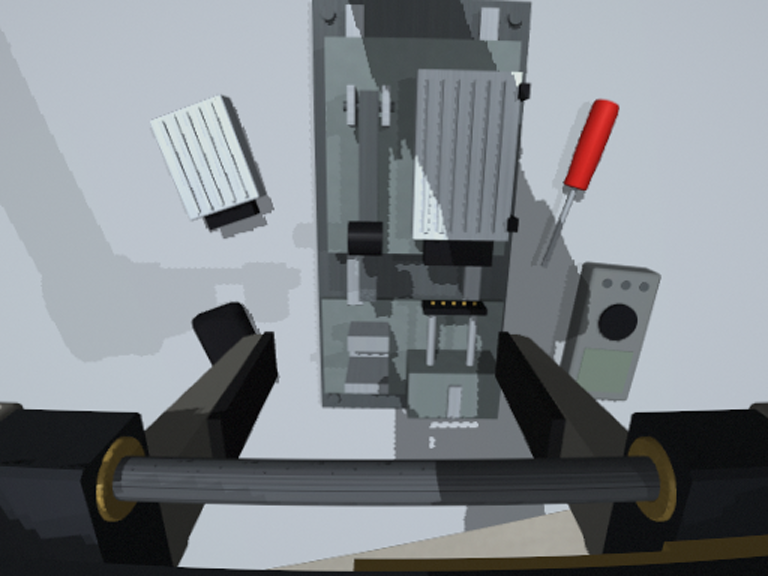

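Run:
```python
from h import *
np.set_printoptions(precision=4,suppress=True)
f=np.load('w50.npz');k=dict(R=f['R'],eye=f['eye'])
c=np.array([(299,74),(510,79),(480,459),(309,454)])/1.5
P=onz('wrist',c,.012,**k);print(P)
print('plate w50 near 2 + left far',fit([(-.22,-.1),(-.22,.1),(.2,-.1)],P[[0,1,3],:2]))
f6=np.load('w56.npz');k6=dict(R=f6['R'],eye=f6['eye'])
e1=onz('wrist',np.array([(313,0),(322,405)])/1.5,.012,**k6);print(e1,np.arctan2(*(e1[1]-e1[0])[[1,0]]))
th=-.258
Rm=np.array([[np.cos(th),-np.sin(th)],[np.sin(th),np.cos(th)]])
t=np.array([.571,-.0065])
def rig(C): return np.concatenate([(C[...,:2]-t)@Rm,C[...,2:]],-1)
for n,ff,kk in(('w50',f,k),('w56',f6,k6)):
    C=rig(cloud('wrist',ff['d'],**kk)); x,y,z=C[...,0],C[...,1],C[...,2]
    np.savez(n+'c.npz',C=C)
    b=lambda x0,x1,y0,y1,z0,z1:(x>x0)&(x<x1)&(y>y0)&(y<y1)&(z>z0)&(z<z1)
    def rep(l,m): 
        q=C[m]; print(n,l,len(q),'lo',np.percentile(q,2,axis=0),'hi',np.percentile(q,98,axis=0),'med',np.median(q,axis=0)) if len(q) else print(n,l,0)
    rep('plate',b(-.25,.25,-.13,.13,.004,.02))
    rep('knob',b(-.08,.05,-.08,-.02,.11,.16))
    rep('bar',b(-.12,-.06,-.07,-.02,.07,.09))
    rep('unit',b(-.2,-.0,-.02,.1,.07,.09))
    rep('lip/kpr',b(.06,.2,-.08,-.0,.05,.075))
    rep('wall',b(.06,.2,-.08,-.0,.085,.115))
    rep('sled',b(-.2,.05,-.1,.1,.035,.046))
```

```text
[[ 0.3353 -0.0403  0.012 ]
 [ 0.3876  0.1503  0.012 ]
 [ 0.7947  0.044   0.012 ]
 [ 0.737  -0.1532  0.012 ]]
plate w50 near 2 + left far (np.float64(-0.2718395513333677), array([[ 0.9633,  0.2685],
       [-0.2685,  0.9633]]), array([ 0.5726, -0.0038]), array([[ 0.0014,  0.0007],
       [ 0.    , -0.0013],
       [-0.0015,  0.0006]]))
[[ 0.3377 -0.0412  0.012 ]
 [ 0.7355 -0.1507  0.012 ]] -0.26862318557075754
w50 plate 8074 lo [-0.2185 -0.0955  0.0088] hi [0.1903 0.102  0.0198] med [-0.1128 -0.0077  0.0107]
w50 knob 493 lo [-0.0322 -0.0536  0.1215] hi [-0.0083 -0.0284  0.1374] med [-0.0238 -0.0406  0.1343]
w50 bar 774 lo [-0.1197 -0.0572  0.077 ] hi [-0.0615 -0.0235  0.0862] med [-0.0985 -0.0405  0.0795]
w50 unit 5337 lo [-0.1453  0.0006  0.0701] hi [-0.0121  0.0827  0.0768] med [-0.082   0.042   0.0713]
w50 lip/kpr 618 lo [ 0.0887 -0.0617  0.051 ] hi [ 0.1238 -0.0024  0.0746] med [ 0.1035 -0.0411  0.0607]
w50 wall 285 lo [ 0.1199 -0.0623  0.0855] hi [ 0.1305 -0.0232  0.0971] med [ 0.1219 -0.0435  0.0949]
w50 sled 7429 lo [-0.1775 -0.0792  0.0388] hi [0.0057 0.0825 0.0422] med [-0.1294 -0.0234  0.0405]
w56 plate 8817 lo [-0.2169 -0.0957  0.0087] hi [0.1943 0.1022 0.0199] med [-0.017  -0.0118  0.0106]
w56 knob 528 lo [-0.032  -0.0538  0.1252] hi [-0.0073 -0.0289  0.1374] med [-0.0215 -0.0415  0.1345]
w56 bar 898 lo [-0.1196 -0.0577  0.0751] hi [-0.0614 -0.0243  0.0863] med [-0.0999 -0.0413  0.0796]
w56 unit 6174 lo [-0.1454 -0.      0.07  ] hi [-0.0121  0.0828  0.0768] med [-0.0831  0.0414  0.0714]
w56 lip/kpr 614 lo [ 0.0886 -0.0618  0.0509] hi [ 0.1444 -0.0015  0.0746] med [ 0.1027 -0.0411  0.0605]
w56 wall 303 lo [ 0.1205 -0.0623  0.0855] hi [ 0.1312 -0.0237  0.0972] med [ 0.1232 -0.043   0.0952]
w56 sled 7896 lo [-0.1774 -0.0796  0.0387] hi [0.006  0.0815 0.0422] med [-0.1194 -0.0246  0.0404]
```

```bash
cat >> h.py <<'E'
TH=-.265
RM=np.array([[np.cos(TH),-np.sin(TH)],[np.sin(TH),np.cos(TH)]]); T0=np.array([.572,-.0035])
def torig(C): C=np.asarray(C); return np.concatenate([(C[...,:2]-T0)@RM,C[...,2:]],-1)
def toworld(p): p=np.asarray(p,float); return np.r_[RM@p[:2]+T0,p[2]]
E
python3 - <<'E'
from h import *
from scipy.optimize import least_squares
np.set_printoptions(precision=4,suppress=True)
for n in('w50','w56'):
    f=np.load(n+'.npz');C=torig(cloud('wrist',f['d'],R=f['R'],eye=f['eye']));x,y,z=C[...,0],C[...,1],C[...,2]
    m=(x>-.06)&(x<.02)&(y>-.07)&(y<-.03)&(z>.117)&(z<.15)
    q=C[m]; r=least_squares(lambda p:np.hypot(q[:,0]-p[0],q[:,2]-p[1])-.013,[-.02,.125],loss='soft_l1',f_scale=.001).x
    print(n,'knob xz',r,'y',np.percentile(q[:,1],[1,5,95,99]))
    for l,m in (('wall',(x>.09)&(x<.16)&(y>-.08)&(y<-.01)&(z>.092)&(z<.1)),('lip',(x>.07)&(x<.115)&(y>-.08)&(y<-.01)&(z>.058)&(z<.066)),('bar',(x>-.11)&(x<-.04)&(y>-.053)&(y<-.035)&(z>.075)&(z<.086)),('plate',(y>-.13)&(abs(z-.012)<.004))):
        q=C[m]; print(l,len(q),np.percentile(q,[1,5,50,95,99],axis=0).T.tolist().__repr__()[:0],*[np.round(np.percentile(q[:,i],[1,5,50,95,99]),4) for i in range(3)])
    b=(y>-.13)&(abs(z-.012)<.004)
    L=[];
    for x0 in np.arange(-.19,.19,.04):
        s=b&(x>x0)&(x<x0+.04); L.append((x0+.02,np.percentile(y[s],.5)))
    L=np.array(L);print('edge',L[:,1],np.polyfit(L[:,0],L[:,1],1))
    s=z[(x<-.04)&(x>-.12)&(abs(y+.045)<.006)&(z>.07)&(z<.1)];
    xs=x[(x<-.04)&(x>-.12)&(abs(y+.045)<.006)&(z>.07)&(z<.1)]; print('bar slope',np.polyfit(xs,s,1))
E
```

```text
w50 knob xz [-0.019   0.1235] y [-0.0571 -0.056  -0.0321 -0.0316]
wall 208  [0.1201 0.1204 0.1243 0.1303 0.1309] [-0.0647 -0.0633 -0.0458 -0.0269 -0.0254] [0.0921 0.0927 0.0953 0.0969 0.0973]
lip 273  [0.0887 0.0893 0.0965 0.1049 0.1057] [-0.0649 -0.0633 -0.0451 -0.0267 -0.0251] [0.0583 0.0592 0.0607 0.062  0.0624]
bar 686  [-0.1097 -0.1071 -0.0762 -0.0439 -0.041 ] [-0.0523 -0.0519 -0.0442 -0.0365 -0.0364] [0.0773 0.0779 0.0794 0.0807 0.0812]
plate 7736  [-0.2194 -0.2163 -0.1341  0.0958  0.1969] [-0.0995 -0.0975 -0.0046  0.1426  0.1804] [0.0085 0.0091 0.0106 0.0138 0.0154]
edge [-0.0997 -0.0998 -0.0997 -0.0996 -0.0995 -0.099  -0.0995 -0.1003 -0.1004
 -0.1006] [-0.0021 -0.0998]
bar slope [0.0052 0.0798]
w56 knob xz [-0.0191  0.1234] y [-0.0573 -0.0563 -0.0328 -0.0317]
wall 234  [0.1207 0.1209 0.1255 0.1313 0.1317] [-0.0646 -0.0633 -0.0453 -0.0273 -0.0259] [0.0924 0.0935 0.0956 0.097  0.0975]
lip 300  [0.0886 0.0891 0.0967 0.1047 0.1053] [-0.0644 -0.0628 -0.0453 -0.0264 -0.0249] [0.0587 0.0593 0.0605 0.0619 0.0624]
bar 769  [-0.1091 -0.1067 -0.0761 -0.0438 -0.0402] [-0.0526 -0.0525 -0.045  -0.0375 -0.0366] [0.0774 0.0782 0.0794 0.0808 0.0813]
plate 8458  [-0.2179 -0.2148 -0.0568  0.1853  0.1978] [-0.0995 -0.0976 -0.0084  0.1502  0.1796] [0.0085 0.009  0.0106 0.0137 0.0155]
edge [-0.1002 -0.0999 -0.1    -0.0997 -0.0996 -0.099  -0.0996 -0.1    -0.0998
 -0.1002] [ 0.0002 -0.0998]
bar slope [-0.0038  0.0791]
```

```bash
python3 - <<'E'
from h import *
np.set_printoptions(precision=4,suppress=True)
R=rot(TH)
env.reach(toworld((-.019,-.0445,.18)),R)
s=env.sense();print(torig(s['ee_pos']),s['wrist_force'])
env.movel(toworld((-.019,-.0445,.106)),rate=.08)
s=env.sense();print(torig(s['ee_pos']),s['wrist_force'],s['t'])
effector.grasp(8); env.pause(.2)
s=env.sense();f=s['wrist_force'];print(torig(s['ee_pos']),RM.T@f[:2],f[2],s['gripper_width'],s['t'],s['moment'])
snap('side','g_side.png');snap('wrist','g_w.png')
E
python3 -c "
import cv2
p=cv2.imread('pics/g_side.png'); cv2.imwrite('pics/g_sideb.png',cv2.resize(p[150:310,130:370],None,fx=3,fy=3,interpolation=cv2.INTER_CUBIC))"
```

```text
[-0.0188 -0.0442  0.1806] [ 0.2236 -0.2142  0.2682]
[-0.0185 -0.0444  0.1065] [-0.1281 -0.7475  0.2061] 6.6583
[-0.019  -0.0445  0.106 ] [ 0.105  -0.1234] -0.5666520404215408 0.0006043079918651364 8.2 [ 0.0971 -0.0119 -0.014 ]
```

View pics/g_sideb.png

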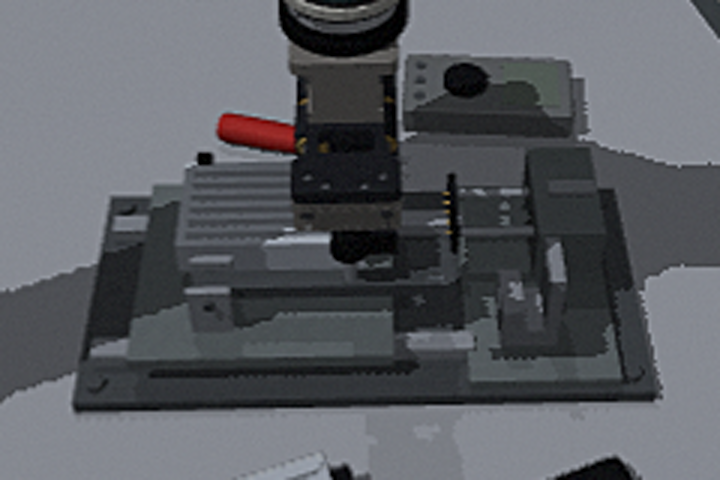

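View pics/g_w.png

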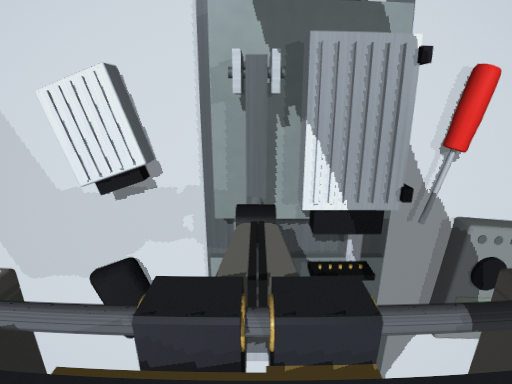

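Run:
```python
from h import *
from scipy.optimize import least_squares
np.set_printoptions(precision=4,suppress=True)
s=env.sense();k=wristpose(s);pic,d=snap('wrist','g_w2.png')
C=torig(cloud('wrist',d,**k));x,y,z=C[...,0],C[...,1],C[...,2]
for l,m in(('knob',(x>-.09)&(x<-.0)&(y>-.07)&(y<-.03)&(z>.105)&(z<.15)),('unit',(y>0)&(y<.09)&(z>.068)&(z<.08)&(x<.03)),('bar',(x<-.04)&(abs(y+.045)<.006)&(z>.07)&(z<.1))):
    q=C[m]; print(l,len(q),*[np.round(np.percentile(q[:,i],[1,5,50,95,99]),4) for i in range(3)])
print(s['ee_pos'],s['tcp_rot'],s['gripper_width'])
for c in('top','side','wrist'):
    viewer.read_camera(c)
    for r in tip_of(c,'knob')[:1]: print(c,r['score'],torig(r['at']))
```

```text
knob 1012 [-0.0323 -0.032  -0.0281 -0.0252 -0.0241] [-0.0575 -0.0565 -0.0448 -0.033  -0.032 ] [0.12   0.1233 0.1328 0.1485 0.1497]
unit 17829 [-0.1476 -0.1429 -0.0865 -0.0186 -0.0109] [0.0007 0.0031 0.0399 0.0769 0.0815] [0.069  0.0695 0.0711 0.0762 0.0769]
bar 1946 [-0.1297 -0.1269 -0.0896 -0.0451 -0.041 ] [-0.0509 -0.0504 -0.045  -0.0396 -0.0391] [0.0778 0.0783 0.0795 0.0806 0.081 ]
[ 0.542  -0.0415  0.106 ] [[ 0.9651  0.0001  0.2619]
 [-0.2619 -0.      0.9651]
 [ 0.0001 -1.     -0.    ]] 0.0004375100583565493
top 0.56 [-0.0184 -0.0463  0.1235]
side 0.86 [-0.0222 -0.0507  0.1203]
wrist 0.88 [-0.0186 -0.043   0.1257]
```

Run:
```python
from h import *
np.set_printoptions(precision=4,suppress=True)
s=env.sense();k=wristpose(s);pic,d=viewer.read_camera('wrist')
C=torig(cloud('wrist',d,**k))
for v in range(196,300,6): print(v,[np.round(C[v,u],3).tolist() for u in (232,245,256,267,280)])
cv2.imwrite('pics/gz.png',cv2.resize(pic[180:320,170:345,::-1],None,fx=4,fy=4,interpolation=cv2.INTER_CUBIC))
```

```text
196 [[-0.012, -0.068, 0.041], [-0.012, -0.056, 0.041], [-0.024, -0.045, 0.08], [-0.012, -0.035, 0.04], [-0.012, -0.022, 0.041]]
202 [[-0.006, -0.068, 0.041], [-0.006, -0.056, 0.041], [-0.024, -0.045, 0.094], [-0.005, -0.035, 0.04], [-0.006, -0.022, 0.041]]
208 [[0.0, -0.068, 0.041], [-0.031, -0.052, 0.127], [-0.032, -0.045, 0.128], [-0.032, -0.038, 0.128], [0.0, -0.022, 0.041]]
214 [[0.006, -0.068, 0.041], [-0.029, -0.052, 0.131], [-0.029, -0.045, 0.133], [-0.029, -0.038, 0.132], [0.007, -0.022, 0.041]]
220 [[0.026, -0.071, 0.009], [-0.026, -0.052, 0.134], [-0.026, -0.045, 0.134], [-0.026, -0.038, 0.135], [0.025, -0.019, 0.01]]
226 [[0.032, -0.071, 0.011], [-0.027, -0.051, 0.146], [-0.028, -0.045, 0.148], [-0.027, -0.038, 0.146], [0.032, -0.019, 0.01]]
232 [[0.04, -0.072, 0.01], [-0.027, -0.051, 0.155], [-0.028, -0.045, 0.156], [-0.027, -0.039, 0.156], [-0.027, -0.031, 0.155]]
238 [[-0.028, -0.058, 0.164], [-0.028, -0.051, 0.164], [-0.028, -0.045, 0.164], [-0.028, -0.039, 0.164], [-0.027, -0.032, 0.163]]
244 [[-0.027, -0.057, 0.17], [-0.027, -0.05, 0.17], [-0.028, -0.045, 0.172], [-0
[... 496 characters left out ...]
0.045, 0.193], [-0.028, -0.04, 0.195], [-0.029, -0.034, 0.196]]
274 [[-0.029, -0.055, 0.201], [-0.028, -0.049, 0.2], [-0.028, -0.045, 0.2], [-0.029, -0.04, 0.201], [-0.029, -0.034, 0.2]]
280 [[-0.049, -0.051, 0.236], [-0.029, -0.049, 0.205], [-0.028, -0.045, 0.204], [-0.029, -0.04, 0.205], [-0.049, -0.038, 0.236]]
286 [[-0.048, -0.051, 0.238], [-0.029, -0.049, 0.209], [-0.025, -0.045, 0.204], [-0.028, -0.04, 0.208], [-0.049, -0.038, 0.239]]
292 [[-0.05, -0.051, 0.242], [-0.029, -0.049, 0.213], [-0.022, -0.045, 0.203], [-0.026, -0.04, 0.209], [-0.049, -0.038, 0.242]]
298 [[-0.049, -0.051, 0.244], [-0.047, -0.047, 0.241], [-0.019, -0.045, 0.204], [-0.024, -0.04, 0.21], [-0.049, -0.038, 0.244]]
```

View pics/gz.png

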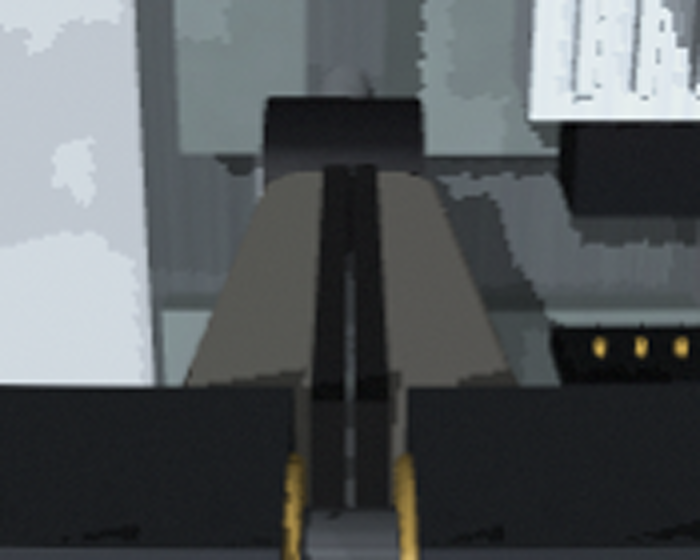

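Run:
```python
from h import *
np.set_printoptions(precision=4,suppress=True)
env.movel(toworld((-.019,-.0445,.19)),rate=.15)
s=env.sense();k=wristpose(s);pic,d=snap('wrist','f_w.png')
C=(cloud('wrist',d,**k)-s['ee_pos'])@np.array(s['tcp_rot'])
for v in range(200,270,5): print(v,[np.round(C[v,u],3).tolist() for u in (245,250,262)])
cv2.imwrite('pics/fz.png',cv2.resize(pic[180:320,170:345,::-1],None,fx=4,fy=4,interpolation=cv2.INTER_CUBIC))
p,d=snap('side','f_s.png')
C=torig(cloud('side',d)); 
cv2.imwrite('pics/fsz.png',cv2.resize(p[100:300,170:330,::-1],None,fx=3,fy=3,interpolation=cv2.INTER_CUBIC))
# project tcp & grasp pt into side
i=viewer.camera_info('side')
def proj(P):
    q=(np.array(P)-i['eye'])@i['rotation']; q=q*[1,-1,-1]
    return cv2.projectPoints(q.reshape(-1,1,3),np.zeros(3),np.zeros(3),i['intrinsics'],i['dist_coeffs'])[0].ravel()
tp=s['ee_pos'];print('tcp px',proj(tp),'+33mm',proj(np.array(tp)+[0,0,.033]),s['t'])
m=(abs(C[...,0]+.019)<.03)&(abs(C[...,1]+.0445)<.04)&(C[...,2]>.15)
vv,uu=np.where(m);print('lowest finger pts',sorted(C[m][:,2])[:10], s['ee_pos'])
```

```text
200 [[0.008, 0.054, -0.011], [0.008, 0.056, -0.006], [0.007, 0.053, 0.005]]
205 [[0.052, 0.166, -0.015], [0.032, 0.11, -0.007], [0.032, 0.109, 0.006]]
210 [[0.059, 0.167, -0.015], [0.038, 0.109, -0.007], [0.038, 0.11, 0.006]]
215 [[0.067, 0.167, -0.016], [0.044, 0.11, -0.008], [0.044, 0.109, 0.006]]
220 [[0.073, 0.166, -0.016], [0.05, 0.11, -0.008], [0.05, 0.11, 0.006]]
225 [[-0.007, -0.037, -0.007], [-0.008, -0.038, -0.004], [-0.009, -0.041, 0.003]]
230 [[-0.008, -0.045, -0.007], [-0.008, -0.047, -0.004], [-0.009, -0.048, 0.003]]
235 [[-0.008, -0.053, -0.006], [-0.009, -0.054, -0.004], [-0.009, -0.054, 0.003]]
240 [[-0.009, -0.06, -0.006], [-0.009, -0.061, -0.003], [-0.009, -0.06, 0.003]]
245 [[-0.009, -0.066, -0.006], [-0.009, -0.066, -0.003], [-0.009, -0.066, 0.003]]
250 [[-0.009, -0.072, -0.006], [-0.009, -0.072, -0.003], [-0.009, -0.072, 0.003]]
255 [[-0.009, -0.077, -0.005], [-0.009, -0.076, -0.003], [-0.009, -0.078, 0.003]]
260 [[-0.008, -0.08, -0.005], [-0.008, -0.081, -0.003], [-0.009, -0.081, 0.003]]
265 [[-0.009, -0.086, -0.005], [-0.009, -0.086, -0.003], [-0.009, -0.086, 0.003]]
tcp px [245.4344 206.9536] +33mm [244.9978 195.0052] 9.4083
lowest finger pts [np.float64(0.22632284380325263), np.float64(0.22949264321634122), np.float64(0.23103253036440152), np.float64(0.2314873386445141), np.float64(0.23152364934569059), np.float64(0.23159813091870962), np.float64(0.23162903580721594), np.float64(0.23169617634809592), np.float64(0.2319247973358749), np.float64(0.23251606440731143)] [ 0.5414 -0.0413  0.1893]
```

View pics/fsz.png

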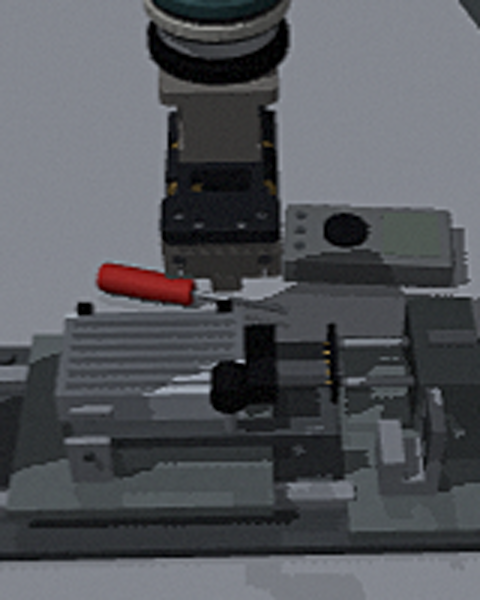

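View pics/fz.png

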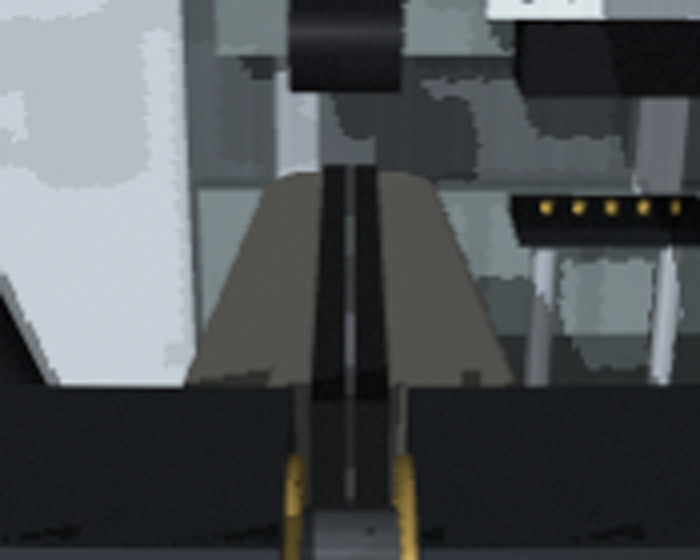

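The fingers closed empty. Both cameras put the real fingertips about 34 mm behind the reported TCP, above the knob. I'll descend that much further and check that the grip holds.

```bash
cat >> h.py <<'E'
def st():
    s=env.sense();f=np.array(s['wrist_force']);return s,torig(s['ee_pos']),np.r_[RM.T@f[:2],f[2]]
E
python3 - <<'E'
from h import *
np.set_printoptions(precision=4,suppress=True)
effector.release()
for z in (.12,.095,.073):
    env.movel(toworld((-.019,-.0445,z)),rate=.08)
    s,p,f=st();print(p,f,s['gripper_width'])
    if abs(f).max()>5: raise SystemExit('force')
effector.grasp(8); env.pause(.2)
s,p,f=st();print(p,f,s['gripper_width'],s['t'],s['moment'])
pic,d=snap('wrist','g2_w.png');p,d=snap('side','g2_s.png')
cv2.imwrite('pics/g2z.png',np.hstack([cv2.resize(q[...,::-1],(400,400)) for q in (pic[180:320,170:345],p[150:310,170:330])]))
E
```

```text
[-0.0185 -0.0445  0.1204] [-0.3874  0.3263  0.1834] 0.09239111512796695
[-0.0193 -0.0447  0.0945] [ 0.5506 -0.3125  0.7864] 0.09207182728880144
[-0.0194 -0.0447  0.0724] [-0.1305 -0.768   0.6593] 0.09208165800609343
[-0.019  -0.0455  0.073 ] [ 0.0501 -4.6035  1.2615] 0.02597013964933326 14.0 [-1.0532  0.3301 -0.0357]
```

View pics/g2z.png

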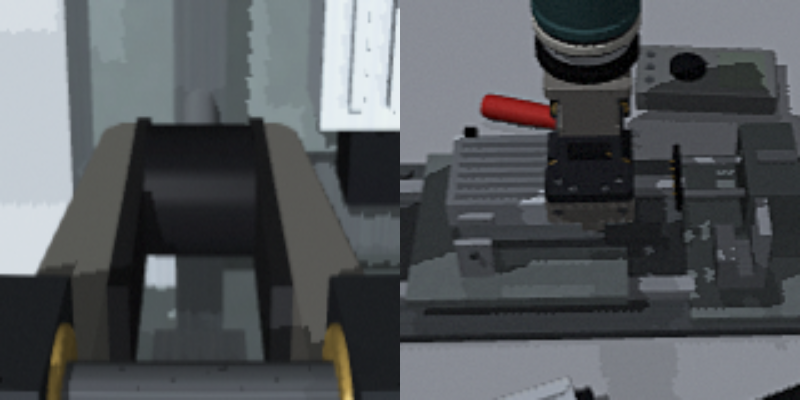

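```bash
cat >> h.py <<'E'
X0,Y0,Z0=-.019,-.0455,.073
def kn(sr,th): # tcp target rig for sled travel rel. to start, and bar angle
    return np.array([X0+sr+.1*np.cos(th)-.05*np.sin(th)-.1, Y0, Z0+.1*np.sin(th)+.05*np.cos(th)-.05])
def inv(p):
    from scipy.optimize import brentq
    th=brentq(lambda t:kn(0,t)[2]-p[2],-.2,.6); return p[0]-kn(0,th)[0],th
E
python3 - <<'E'
from h import *
np.set_printoptions(precision=4,suppress=True)
effector.grasp(25)
def go(sr,th,rate):
    env.movel(toworld(kn(sr,th)),rate=rate); s,p,f=st()
    print('t%.1f'%s['t'],'cmd',sr,th,'act',np.round(inv(p),4),'F',f,'w%.4f'%s['gripper_width'],flush=True); return f
go(0,0,.05)
go(0,.08,.03); go(0,.16,.03); env.pause(.3); go(0,.16,.03)
snap('wrist','l_w.png'); 
p,d=snap('side','l_s.png')
cv2.imwrite('pics/lz.png',cv2.resize(p[150:310,170:330,::-1],None,fx=3.5,fy=3.5,interpolation=cv2.INTER_CUBIC))
E
```

```text
t14.6 cmd 0 0 act [ 0.     -0.0001] F [-0.494  -4.2305  0.3705] w0.0258
t15.0 cmd 0 0.08 act [-0.0004  0.0798] F [ 0.0203 -3.3361 -2.0134] w0.0257
t15.5 cmd 0 0.16 act [-0.0004  0.16  ] F [-0.4776 -3.2652 -4.0218] w0.0258
t16.0 cmd 0 0.16 act [-0.0003  0.1587] F [-1.0806 -2.5276 -3.4279] w0.0258
```

View pics/lz.png

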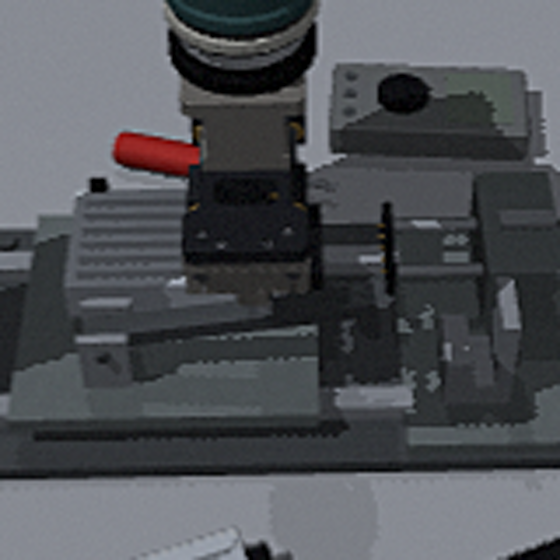

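Run:
```python
from h import *
np.set_printoptions(precision=3,suppress=True)
def go(sr,th,rate):
    env.movel(toworld(kn(sr,th)),rate=rate); s,p,f=st()
    print('t%.1f'%s['t'],'cmd',sr,th,'act',np.round(inv(p),4),'y%.4f'%p[1],'F',f,'w%.4f'%s['gripper_width'],flush=True); return f
for a in (.02,.04,.05,.06,.064,.067,.0695):
    f=go(a,.16,.04)
    if f[0]<-22 or abs(f[1])>15: print('stop'); break
env.pause(.3); go(.0695,.16,.03)
p,d=snap('side','d_s.png');q,d=snap('top','d_t.png')
cv2.imwrite('pics/dz.png',np.hstack([cv2.resize(i[...,::-1],(400,400),interpolation=cv2.INTER_CUBIC) for i in (p[180:300,220:340],q[90:250,220:380])]))
```

```text
t16.8 cmd 0.02 0.16 act [0.02  0.159] y-0.0455 F [-2.154 -2.456 -4.754] w0.0257
t17.4 cmd 0.04 0.16 act [0.041 0.163] y-0.0456 F [-2.247 -2.612 -4.391] w0.0256
t17.8 cmd 0.05 0.16 act [0.048 0.151] y-0.0456 F [-5.209 -2.241 -6.441] w0.0256
t18.2 cmd 0.06 0.16 act [0.056 0.143] y-0.0457 F [-5.359 -2.604 -7.571] w0.0258
t18.5 cmd 0.064 0.16 act [0.059 0.141] y-0.0457 F [-7.65  -3.361 -8.391] w0.0256
t18.7 cmd 0.067 0.16 act [0.062 0.139] y-0.0457 F [-8.395 -2.601 -9.167] w0.0255
t19.0 cmd 0.0695 0.16 act [0.064 0.137] y-0.0457 F [-8.681 -3.602 -8.738] w0.0255
t19.5 cmd 0.0695 0.16 act [0.064 0.139] y-0.0457 F [-7.846 -3.229 -7.757] w0.0260
```

View pics/dz.png

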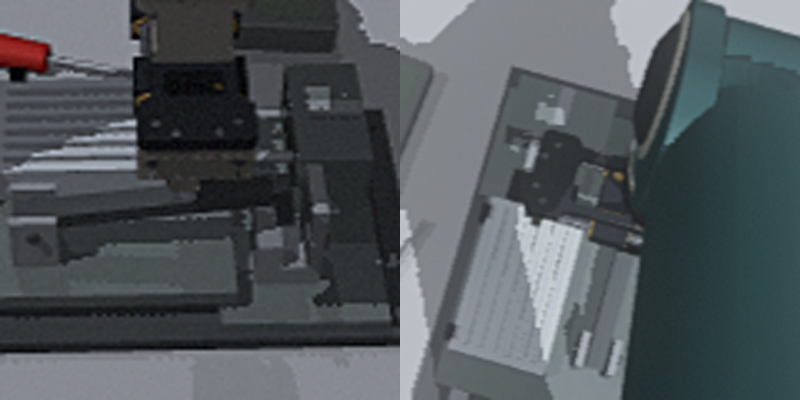

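```bash
cat >> h.py <<'E'
import json,os
def servo(sr,th,n=3,rate=.03,stop=None,tol=.0004):
    """move so that the actual knob position matches; offset kept in file"""
    off=np.array(json.load(open('off.json'))) if os.path.exists('off.json') else np.zeros(3)
    for i in range(n):
        want=kn(sr,th); env.movel(toworld(want+off),rate=rate); env.pause(.1); s,p,f=st()
        e=want-p; e[1]=0
        a=inv(p)
        print('t%.1f want %.4f %.3f act %.4f %.3f F %s off %s'%(s['t'],sr,th,a[0],a[1],np.round(f,1),np.round(off*1e3,1)),flush=True)
        if stop and stop(f,a): json.dump(list(off),open('off.json','w')); return f,a,True
        if abs(e).max()<tol: break
        off=off+np.clip(.7*e,-.0015,.0015)
    json.dump(list(off),open('off.json','w')); return f,a,False
E
python3 - <<'E'
from h import *
json.dump([.0045,0,.002],open('off.json','w'))
servo(.066,.14,2); servo(.069,.13,3); f,a,_=servo(.0705,.125,4)
E
```

```text
t20.0 want 0.0660 0.140 act 0.0658 0.138 F [ -8.7  -2.4 -10.1] off [4.5 0.  2. ]
t20.3 want 0.0690 0.130 act 0.0683 0.126 F [-9.1 -2.4 -9.6] off [4.5 0.  2. ]
t20.7 want 0.0690 0.130 act 0.0688 0.129 F [-9.2 -3.5 -9. ] off [4.8 0.  2.3]
t21.0 want 0.0705 0.125 act 0.0700 0.123 F [-9.8 -3.2 -9.6] off [4.8 0.  2.3]
```

Run:
```python
from h import *
servo(.0712,.115,2)
stop=lambda f,a: f[2]>-2 or f[0]<-16 or f[0]>0
for th in (.10,.09,.08,.07,.06):
    f,a,x=servo(.0712,th,2,stop=stop)
    if x: print('STOP');break
```

```text
t21.4 want 0.0712 0.115 act 0.0706 0.112 F [-9.9 -3.4 -8.5] off [4.8 0.  2.3]
t21.7 want 0.0712 0.115 act 0.0710 0.114 F [-10.2  -3.5  -9.1] off [5.1 0.  2.4]
t22.1 want 0.0712 0.100 act 0.0712 0.100 F [-9.2 -3.2 -9.8] off [5.1 0.  2.4]
t22.4 want 0.0712 0.090 act 0.0713 0.091 F [-9.5 -3.7 -9.2] off [5.1 0.  2.4]
t22.8 want 0.0712 0.080 act 0.0713 0.081 F [-9.1 -2.8 -9.4] off [5.1 0.  2.4]
t23.1 want 0.0712 0.070 act 0.0714 0.071 F [-10.2  -3.8  -8.9] off [5.1 0.  2.4]
t23.5 want 0.0712 0.060 act 0.0715 0.062 F [-9.2 -3.5 -8.3] off [5.1 0.  2.4]
```

Below 0.09 rad with no contact force, so the tooth is in the notch. I'll keep lowering.

Run:
```python
from h import *
stop=lambda f,a: f[2]>-1 or f[0]<-16 or f[0]>0
for th in (.045,.03,.015,.005,0,-.003):
    f,a,x=servo(.0714,th,2,stop=stop)
    if x: print('STOP');break
p,d=snap('side','n_s.png')
cv2.imwrite('pics/nz.png',cv2.resize(p[180:300,200:340,::-1],None,fx=5,fy=5,interpolation=cv2.INTER_CUBIC))
```

```text
t23.8 want 0.0714 0.045 act 0.0716 0.047 F [-9.9 -2.2 -8.4] off [5.1 0.  2.4]
t24.2 want 0.0714 0.030 act 0.0717 0.032 F [-9.7 -2.2 -8.1] off [5.1 0.  2.4]
t24.5 want 0.0714 0.015 act 0.0719 0.018 F [-9.8 -2.7 -7.3] off [5.1 0.  2.4]
t24.9 want 0.0714 0.005 act 0.0719 0.008 F [-10.4  -2.1  -7.5] off [5.1 0.  2.4]
t25.2 want 0.0714 0.000 act 0.0719 0.003 F [-8.9 -3.9 -7.4] off [5.1 0.  2.4]
t25.6 want 0.0714 -0.003 act 0.0720 0.001 F [-9.9 -3.4 -6. ] off [5.1 0.  2.4]
t25.9 want 0.0714 -0.003 act 0.0720 0.001 F [-10.5  -2.3  -5.9] off [4.9 0.  2.1]
```

View pics/nz.png

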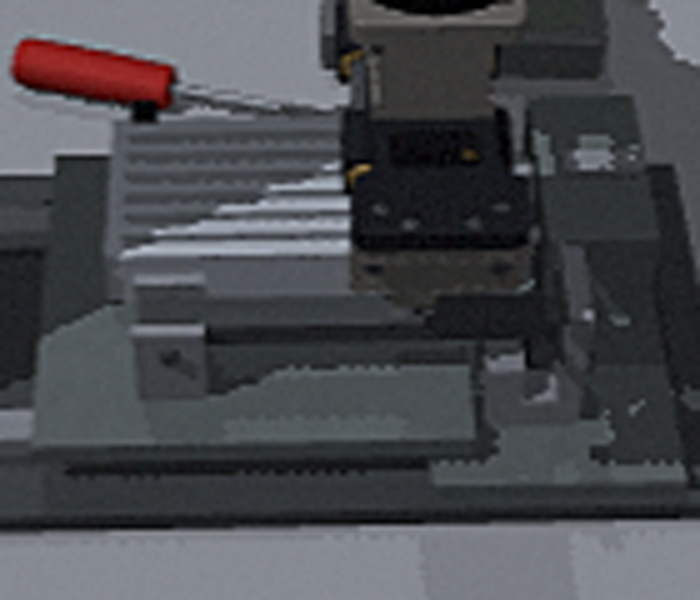

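Run:
```python
from h import *
off=np.array([.0049,0,.0021])
z=.0
for k in range(14):
    off[0]-=.0008; off[2]=max(off[2]-.0004,-.0005)
    env.movel(toworld(kn(.0714,0)+off),rate=.02); env.pause(.05); s,p,f=st(); a=inv(p)
    print('t%.1f act %.4f %.4f F %s off %s'%(s['t'],a[0],a[1],np.round(f,1),np.round(off*1e3,1)))
    if f[0]>-1.0 or a[1]>.02: break
json.dump(list(off),open('off.json','w'))
```

```text
t26.3 act 0.0718 0.0016 F [-8.  -2.8 -6.8] off [4.1 0.  1.7]
t26.6 act 0.0715 0.0015 F [-7.4 -3.1 -5.1] off [3.3 0.  1.3]
t26.9 act 0.0712 0.0008 F [-8.6 -2.6 -3.8] off [2.5 0.  0.9]
t27.2 act 0.0708 0.0007 F [-7.2 -3.5 -2.3] off [1.7 0.  0.5]
t27.5 act 0.0704 0.0008 F [-8.  -3.4 -2. ] off [0.9 0.  0.1]
t27.8 act 0.0700 0.0001 F [-7.8 -3.9 -0.1] off [ 0.1  0.  -0.3]
t28.1 act 0.0701 -0.0000 F [-6.6 -2.8  0. ] off [-0.7  0.  -0.5]
t28.4 act 0.0702 0.0004 F [-3.7 -3.3 -0.1] off [-1.5  0.  -0.5]
t28.7 act 0.0702 0.0004 F [-0.7 -3.7 -1.4] off [-2.3  0.  -0.5]
```

Run:
```python
from h import *
from scipy.optimize import least_squares
np.set_printoptions(precision=4,suppress=True)
effector.release(); env.pause(.2); s,p,f=st(); print(s['t'],p,f,s['gripper_width'])
env.movel(toworld((p[0],p[1],.16)),rate=.1)
env.movel(toworld((p[0]-.03,p[1],.22)),rate=.15)
s,p,f=st(); k=wristpose(s); pic,d=snap('wrist','e_w.png'); q,_=snap('side','e_s.png')
C=torig(cloud('wrist',d,**k));x,y,z=C[...,0],C[...,1],C[...,2]
m=(x>.0)&(x<.1)&(abs(y+.045)<.016)&(z>.117)&(z<.15)
K=C[m]; r=least_squares(lambda p:np.hypot(K[:,0]-p[0],K[:,2]-p[1])-.013,[.05,.125],loss='soft_l1',f_scale=.001).x
m=(x>-.045)&(x<.03)&(abs(y+.045)<.006)&(z>.065)&(z<.11)
print('knob',r,len(K),'bar slope',np.polyfit(x[m],z[m],1),m.sum(),s['t'],f)
cv2.imwrite('pics/ez.png',np.hstack([cv2.resize(i[...,::-1],(400,400),interpolation=cv2.INTER_CUBIC) for i in (q[160:300,200:340],pic[80:330,130:380])]))
```

```text
29.95 [ 0.0501 -0.0455  0.0725] [-0.2647 -0.2372  0.2031] 0.09169785176324437
knob [0.0509 0.1235] 600 bar slope [0.0026 0.0795] 704 31.575 [ 0.105  -0.1508 -0.3243]
```

View pics/ez.png

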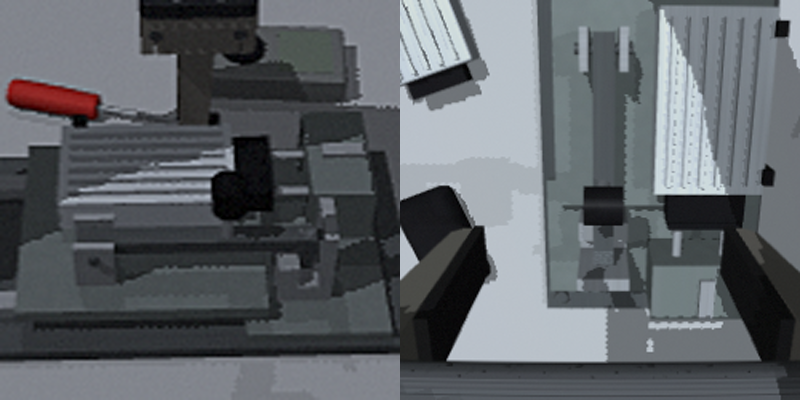

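```bash
python3 -c "
from h import *
env.pause(.3); print(workorder.finish_job())"
```

```text
the job is handed in; nothing more can be done
None
```

The sled is docked and latched, and I handed the job in at about 32 s of the 72 s allowed. The tool gives no verdict, so the result below rests on my own checks.

**What I did:** I pinched the knob by its flat ends and lifted the bar to 0.16 rad. I then ran the sled about 71 mm forward against the probes and lowered the tooth into the notch. It passed the lip's height (0.09 rad) with no contact force and came to rest level. I let the sled back gently until the tooth rested on the lip's back, then opened the fingers and withdrew.

**Last checks, about 1.5 s after letting go:**
- **Sled:** the knob was at rig x = 0.051, so the sled is at about 0.081 m and held.
- **Bar:** its measured slope was under 0.005 rad, and the knob was at the same height as at the start.
- **Robot:** the wrist force was below 0.4 N, and the gripper was clear of the fixture.
- **Bystanders:** those in view looked untouched in the last pictures; I did not measure them again.

**What disagreed:**
- **First grasp missed:** the real fingertips are about 34 mm behind the reported TCP. Both cameras showed this, and I corrected for it on the second try.
- **Sled start:** it stood about 11 mm in, not fully out, judging by the knob's position.
- **Keeper setting:** it sat about 8 mm farther along x than its middle setting.
- **Arm give under the spring load:** it lagged its targets by about 5 mm along x and 2 mm in height; I corrected both from the measured position.

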